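Free both doors of the supply cupboard

ROBOT

A 7-joint arm with a two-finger parallel gripper is mounted at the origin on a cart in front of the work surface, level with it; the furniture and walls round the work are solid. World frame = base frame: x ahead of the robot, y to its left, z up, the work surface at z = 0. Lengths are in mm, angles in rad, forces in N, time in s.
With the tool pointing down it reaches from about 375 to 925 mm from the base axis. Payload 3.1 kg.
Tool frame: the origin (TCP) lies at the very end of the fingers, on their centre line; the grasp point (between the pads) lies 19 mm behind it; z points along the fingers, y is the direction in which the jaws open and shut (so a half turn about z gives the same grasp; the last joint's range is limited). The gripper opens to 85 mm and grips with 20 to 120 N. Pads are 22 mm wide; open, the fingers measure 114 mm over their backs; the gripper's body (76 mm by 85 mm) begins 54 mm behind the grasp point. The pads swing forward as they close: fully open they stand 13 mm farther back than shut.
Start: joints at [-0.098, 0.383, 0.044, 1.598, -0.018, 1.161, -0.05], TCP at [650.002, 0.022, 231.269] pointing down, gripper open.
Joint ranges: [-2.61, 2.61], [-0.41, 2.15], [-1.48, 1.57], [0, 2.5], [-1.57, 4.71], [0.05, 1.97], [-2.85, 2.85]. Speed limits (rad/s): [2.79, 2.79, 3.14, 3.14, 3.14, 3.14, 3.14].

INTERFACE

Orientations are given as a rotation vector (axis times angle).
In Python, from workcell import bot, snapshot, workorder gives the robot as it stands.
- The arm moves only by the shell command python3 -m crank 'ROWS' [FORCE]. ROWS is JSON, a list of rows, each a list of 3 entries, a list of its own where there are three numbers: the shift along the tool's x, y, z in mm, then the turn, a rotation vector about the tool's x, y, z in degrees, then the finger opening in mm, from 0 to 85.4. A call has 1 to 8 rows; each row is the pose to reach, as a shift and turn from the pose measured when the call began, along the tool's axes at that moment; what a row does not reach only later rows make up. A row lasts 1/10 s, in which the tool goes at most 50 mm and 8.59 degrees, less where a joint would pass 70% of its speed; a pose out of reach is approached as far as the arm can. A call with a gripper value outside its range is refused whole. The fingers move at their own pace and stop on an object; FORCE is the grip in N (left out, the last holds). Time passes only in rows, so rows that repeat a pose let the fingers close. It gives the time, the measured TCP pose, the force and the opening at its end, in the units of the state.
- bot.read_state(): the state, without advancing time (a new reading comes with each control period).
- snapshot(name): name is "scene" or "side" or "wrist"; returns a dict with "pixels" (420x560x3 uint8, red, green, blue), "K" (3x3 intrinsics, pixels), "cam_to_world" (4x4, takes a point from camera to world coordinates). Camera axes: x right, y down, z forward; pixel columns grow to the right and rows downward; lengths in mm; the calibration is good to about 2 mm. A picture is of the moment at which its call begins. There is no depth.
- workorder.finish_job(): hands the job in, once; it reports no verdict.
The state is a dict: "time_s": time; "q": joint angles; "qd": joint speeds; "joint_torque": joint torques, N m; "position": TCP position; "orientation": TCP orientation; "wrist_force": force on the tool from outside, world axes, zero at the start; "ft_torque": the same for the moment, N m; "width": finger opening in mm.
Only numpy, scipy, OpenCV 4.12 (cv2) and the standard library are available. Lean on these libraries where they do the work, as an engineer would, in place of code of your own. Each camera call takes 0.05 s, during which the arm holds its last target.

TASK

Free both doors of the little supply cupboard. First swing its left door (left as seen from the robot) wide open, to about a right angle; then press the red thumb plate of the flush bolt on the right door, which the left door was hiding, all the way down. Let go and leave the left door open and the bolt down.

Things in the scene. Friction and masses are not known exactly. Their poses are not given: they have to be found in the camera images.
- active_handle (a point): Grip point on the LEFT door's pull (white double-door cupboard, 400 wide, 220 high): upright dark round bar, 12 thick, 45 off the door's face, free top end 30 above this point, its only arm to the door 47 below. Axes turn with the door: x from bar into the face, y along the door towards the hinge, z up. Upright hinge axis at x +112, y +120 (mm). Door's top 33 above. The right door's pull is alike.
- active_door (a joint): Opening angle of the left door, rad: 0 shut, grows as its free edge swings towards the robot (clockwise from above), stops at 1.7. Friction holds it where it is left (about 1 N at the pull).
- thumb_plate (a point): Centre of the top face of the flush bolt's red thumb plate: ledge 42 deep, 36 wide (mm) in the right door's rebate by the meeting edge, 35 below the cupboard's top. x into the cupboard, y left, z up. Left door shut: hidden under and behind its tongue. Left door open: free from above, front and left; thick part of right door begins 43 to the right, thin back wall 23 behind.
- flush_bolt (a joint): Travel of the flush bolt, m: 0 up (bolted into the cupboard's top), grows as the plate is pressed down, stops at 0.024 (released, fully down). It takes about 4 N to slide and stays where it is left.

How it is judged (in metres and radians):
On the way, in this order (a step that is already met when the one before it is completed fails the run):
1. the left door is swung wide open, while the bolt is still up (value of joint active_door above 1.2 rad and value of joint flush_bolt below 0.008 m), for 0.2 s.
2. then the flush bolt is pressed down out of the cupboard's top (value of joint flush_bolt above 0.016 m), for 0.2 s.
At the end, for the whole second after the job is handed in: The left door stands open by more than 1.2 rad (69 degrees) and at rest, and the flush bolt is down by more than 16 of its 24 mm (value of joint active_door above 1.2 rad and value of joint flush_bolt above 0.016 m and velocity of joint active_door between -0.05 and 0.05 rad/s); the robot touches nothing.
It also fails if it takes over 45 s, if anything falls off the work surface, if the arm or the gripper's body presses on something with over 40 N, if the wrist force passes 120 N, or if a joint passes its speed limit or range.

## Working session

There is one attempt and no reset: what is moved stays moved. The work goes in short steps, Python scripts to look and compute and a shell command to move; the robot and the scene stay as the last step left them, time stands still between calls to the robot, and variables do not carry over. Pictures are saved under pics/ and viewed, and the job is handed in when it is done.

```bash
mkdir -p pics; ls; cat > h.py <<'E'
from workcell import bot, snapshot, workorder
import numpy as np, cv2
from scipy.spatial.transform import Rotation as R
def save(n,f):
    s=snapshot(n); cv2.imwrite('pics/'+f,cv2.cvtColor(s['pixels'],cv2.COLOR_RGB2BGR)); np.savez('pics/'+f[:-4],**s); return s
def ray(s,u,v):
    d=np.linalg.inv(s['K'])@[u,v,1]; T=np.array(s['cam_to_world']); d=T[:3,:3]@d; return T[:3,3],d/np.linalg.norm(d)
def onz(s,u,v,z):
    o,d=ray(s,u,v); return o+d*(z-o[2])/d[2]
def tri(s1,p1,s2,p2):
    A=[];b=[]
    M=np.zeros((3,3));v=np.zeros(3)
    for s,p in((s1,p1),(s2,p2)):
        o,d=ray(s,*p);P=np.eye(3)-np.outer(d,d);M+=P;v+=P@o
    x=np.linalg.solve(M,v)
    return x,[float(np.linalg.norm((np.eye(3)-np.outer(ray(s,*p)[1],ray(s,*p)[1]))@(x-ray(s,*p)[0]))) for s,p in((s1,p1),(s2,p2))]
def proj(s,X):
    T=np.linalg.inv(s['cam_to_world']);p=s['K']@(T[:3,:3]@np.array(X)+T[:3,3]);return p[:2]/p[2]
def load(f): return dict(np.load('pics/'+f+'.npz'))
E
python3 - <<'E'
from h import *
for n in('scene','side','wrist'):
    s=save(n,n+'0.png');print(n,np.round(s['K'],1).tolist(),np.round(s['cam_to_world'],2).tolist())
st=bot.read_state();print({k:np.round(v,3).tolist() for k,v in st.items()})
E
```

```text
pics
scene [[505.0, 0.0, 278.4], [0.0, 505.0, 201.2], [0.0, 0.0, 1.0]] [[-0.48, 0.73, -0.49, 1170.87], [0.88, 0.41, -0.25, 159.23], [0.01, -0.55, -0.84, 1110.15], [0.0, 0.0, 0.0, 1.0]]
side [[401.1, 0.0, 273.0], [0.0, 401.1, 211.0], [0.0, 0.0, 1.0]] [[0.96, 0.11, -0.27, 833.95], [0.29, -0.42, 0.86, -893.95], [-0.01, -0.9, -0.43, 491.0], [0.0, 0.0, 0.0, 1.0]]
wrist [[361.3, 0.0, 276.4], [0.0, 361.3, 211.8], [0.0, 0.0, 1.0]] [[1.0, 0.0, -0.0, 649.6], [0.0, -0.95, -0.3, 77.79], [-0.0, 0.3, -0.95, 373.98], [0.0, 0.0, 0.0, 1.0]]
{'time_s': 0.15, 'q': [-0.098, 0.384, 0.044, 1.599, -0.018, 1.161, -0.05], 'qd': [0.001, -0.002, 0.002, -0.006, -0.002, 0.0, 0.0], 'joint_torque': [0.002, -43.405, 1.027, -24.998, 0.011, 0.007, 0.0], 'position': [649.256, 0.021, 230.16], 'orientation': [-2.22, -2.221, 0.002], 'wrist_force': [-0.71, -0.661, -0.201], 'ft_torque': [-0.022, 0.037, 0.006], 'width': 85.351}
```

View pics/scene0.png

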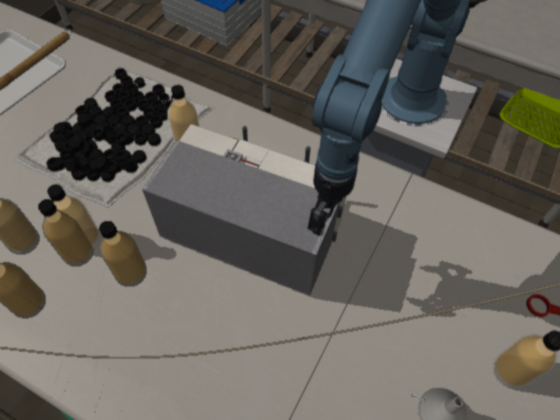

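View pics/side0.png

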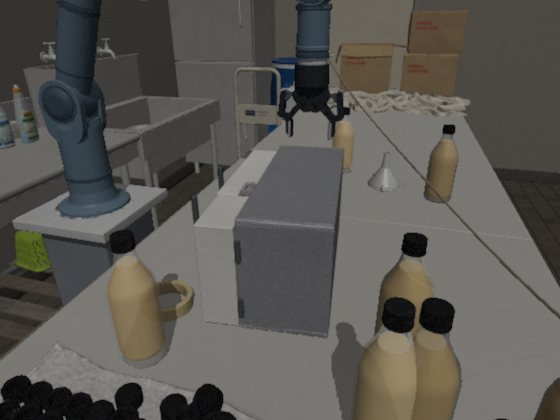

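View pics/wrist0.png

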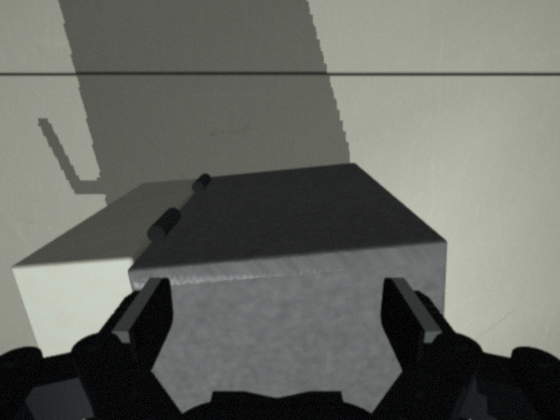

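Scene: the cupboard top spans about (150,190)-(345,205). The pulls are at about (245,132) and (308,153); the second is the left door's. Zooming for precision.

```bash
python3 - <<'E'
from h import *
a=cv2.imread('pics/scene0.png')[110:300,130:360];cv2.imwrite('pics/sz0.png',cv2.resize(a,None,fx=3.4,fy=3.1,interpolation=cv2.INTER_CUBIC))
a=cv2.imread('pics/side0.png')[130:340,170:360];cv2.imwrite('pics/dz0.png',cv2.resize(a,None,fx=2.8,fy=2.8,interpolation=cv2.INTER_CUBIC))
E
```

```text
(no output)
```

View pics/sz0.png

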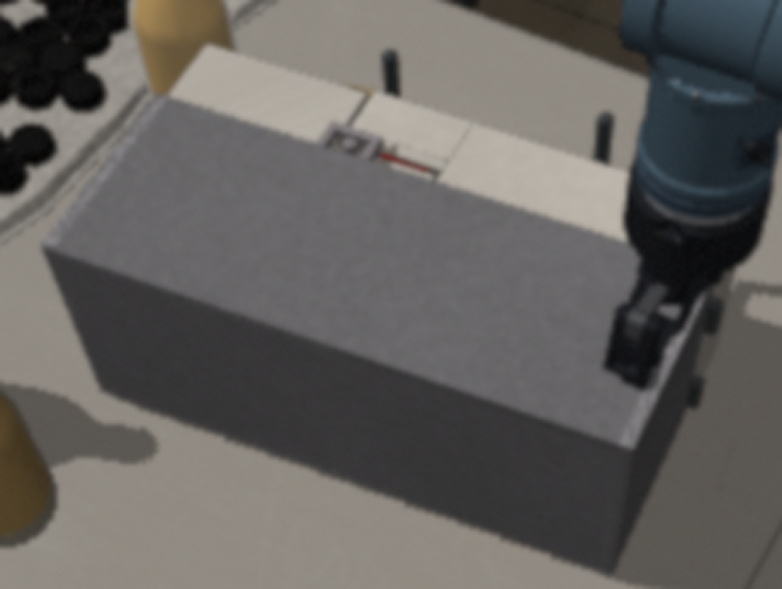

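View pics/dz0.png

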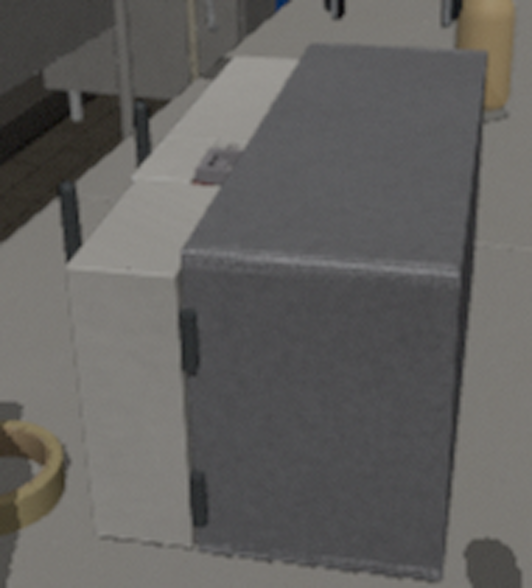

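```bash
python3 - <<'E'
from h import *
s=load('scene0');d=load('side0')
S=lambda x,y:(130+x/3.4,110+y/3.1)
D=lambda x,y:(170+x/2.8,130+y/2.8)
for n,a,b in [('Ltop',(604,117),(142,104)),('Rtop',(390,53),(68,184)),('RRear',(48,245),(464,266)),('LRear',(632,442),(487,52)),('meet front',(370,92),(135,179)),('Rfrontdoor',(210,42),(75,264))]:
    x,e=tri(s,S(*a),d,D(*b));print(n,x.round(1),np.round(e,1))
E
```

```text
Ltop [ 478.9 -128.7  199.5] [0.2 0.2]
Rtop [ 495.7 -288.2  199.7] [0.1 0.1]
RRear [ 767.4 -375.3  221.2] [1.2 1.2]
LRear [726.2  12.1 219.7] [1.8 1.8]
meet front [ 539.2 -278.2  204.1] [0.3 0.3]
Rfrontdoor [ 554.8 -399.4  206. ] [2.4 2.4]
```

Triangulation gives the left pull's top at (479, -129, 199.5), cupboard yaw -6° along y, and hinge at about (578, 2). Going above the bar with the jaws along the door.

```bash
python3 -m crank '[[[0,0,-40],[0,0,0],85],[[0,0,-70],[0,0,-8],85],[[-30,-40,-70],[0,0,-16],85],[[-55,-75,-70],[0,0,-24],85],[[-80,-110,-70],[0,0,-32],85],[[-105,-140,-70],[0,0,-40],85],[[-129,-170,-70],[0,0,-48],85],[[-129,-170,-70],[0,0,-56],85]]'; python3 -m crank '[[[0,0,0],[0,0,-8],85],[[0,0,0],[0,0,-16],85],[[0,0,0],[0,0,-24],85],[[0,0,0],[0,0,-32],85],[[0,0,0],[0,0,-40],85],[[0,0,0],[0,0,-40],85]]'
python3 - <<'E'
from h import *
for n in('scene','wrist'):
    s=save(n,n+'1.png')
st=bot.read_state();print({k:np.round(v,2).tolist() for k,v in st.items()}); print(R.from_rotvec(st['orientation']).as_matrix().round(3))
print(proj(s,[478.9,-128.7,199.6]))
E
```

```text
time_s: 0.95
position: [474.7, -134.4, 300.1]
orientation: [-0.922, -2.999, 0.005]
wrist_force: [-0.5, 0.0, 0.1]
width: 84.6
time_s: 1.55
position: [474.3, -134.3, 299.7]
orientation: [0.158, -3.132, 0.002]
wrist_force: [-0.5, 0.4, 0.0]
width: 85.0
{'time_s': 1.65, 'q': [0.16, 0.03, 0.03, 1.88, 0.0, 1.24, 1.86], 'qd': [-0.0, 0.0, 0.0, -0.0, -0.0, -0.0, 0.01], 'joint_torque': [0.01, -27.09, 0.06, -25.68, 0.02, 0.02, 0.03], 'position': [474.41, -134.33, 299.84], 'orientation': [0.15, -3.13, 0.0], 'wrist_force': [-0.93, -0.01, 0.16], 'ft_torque': [-0.02, 0.01, -0.04], 'width': 84.61}
[[-0.995 -0.098 -0.006]
 [-0.098  0.995 -0.002]
 [ 0.006 -0.001 -1.   ]]
[283.61443262 219.20436242]
```

View pics/wrist1.png

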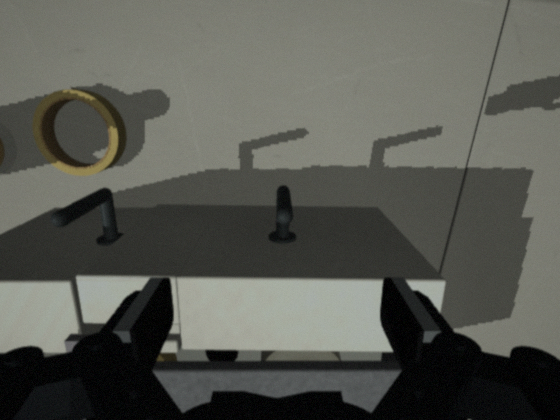

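View pics/scene1.png

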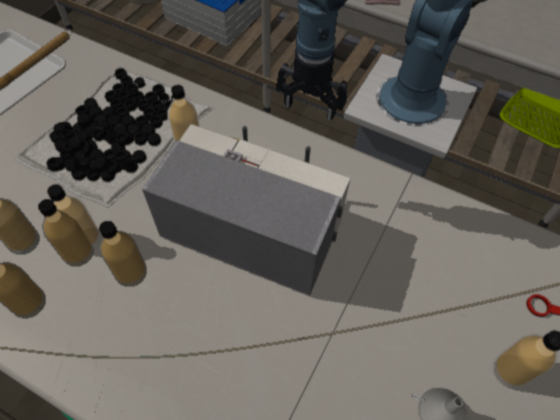

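The wrist view shows the left pull's top at about (284,216), which agrees with the prediction (283.6,219). Descending onto it and gripping.

```bash
python3 -m crank '[[[-5,5,30],[0,0,0],85],[[-5,5,65],[0,0,0],85],[[-5,5,100],[0,0,0],85],[[-5,5,130],[0,0,0],85],[[-5,5,148],[0,0,0],85],[[-5,5,148],[0,0,0],85]]' 
python3 - <<'E'
from h import *
for n in('side','wrist'):
    s=save(n,n+'2.png')
E
```

```text
time_s: 2.25
position: [475.2, -128.5, 148.7]
orientation: [0.151, -3.125, -0.0]
wrist_force: [-0.9, 1.0, -0.3]
width: 84.7
```

View pics/wrist2.png

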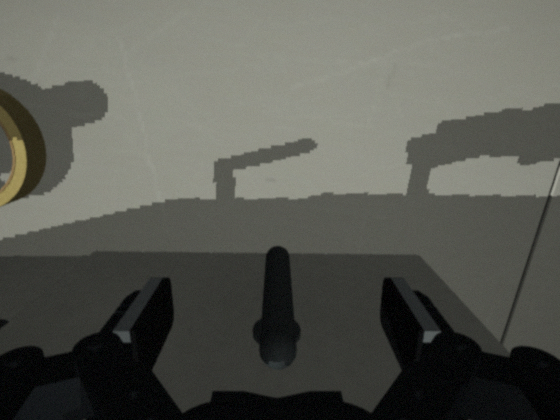

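View pics/side2.png

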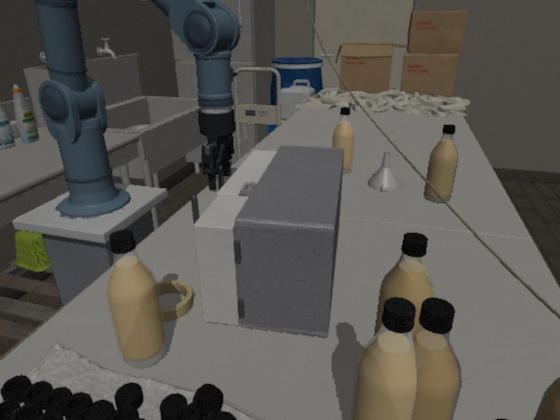

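The bar (278, 250-360) stands centred between the pads. Closing.

```bash
python3 -m crank '[[[-3,0,0],[0,0,0],40],[[-3,0,0],[0,0,0],5],[[-3,0,0],[0,0,0],5],[[-3,0,0],[0,0,0],5],[[-3,0,0],[0,0,0],5],[[-3,0,0],[0,0,0],5]]' 50
python3 - <<'E'
from h import *
s=save('wrist','wrist3.png')
st=bot.read_state();print({k:np.round(v,3).tolist() for k,v in st.items()})
M=R.from_rotvec(st['orientation']).as_matrix();p=np.array(st['position'])
H=np.array([577.7,2.4])
# refine: hinge via actual grip
a=np.arctan2(-.105,.9945); xin=np.array([.9945,.105]);yl=np.array([-.105,.9945])
g=p[:2]; H=g+112*xin+120*yl; print(H)
for t in range(0,96,6):
    th=-np.radians(t);c,s_=np.cos(th),np.sin(th)
    q=H+np.array([[c,-s_],[s_,c]])@(g-H)
    d=M.T@np.array([*(q-g),0]);print(t,d.round(1),q.round(0))
E
```

```text
time_s: 2.95
position: [481.7, -128.6, 152.5]
orientation: [0.152, -3.133, 0.002]
wrist_force: [0.2, 0.7, 1.2]
width: 10.6
{'time_s': 3.0, 'q': [0.154, 0.194, 0.025, 2.027, -0.003, 0.925, 1.848], 'qd': [-0.001, 0.0, -0.001, -0.002, -0.0, 0.002, 0.001], 'joint_torque': [0.428, -30.119, 0.853, -20.834, 0.286, -0.013, 0.032], 'position': [481.681, -128.57, 152.467], 'orientation': [0.152, -3.133, 0.002], 'wrist_force': [0.482, 0.728, 2.224], 'ft_torque': [0.22, 0.017, -0.042], 'width': 10.789}
[580.46454158   2.52982507]
0 [ 0. -0.  0.] [ 482. -129.]
6 [12.  12.3  0. ] [ 469. -118.]
12 [22.7 25.7  0.1] [ 457. -105.]
18 [31.9 40.2  0.1] [446. -92.]
24 [39.6 55.6  0.1] [437. -77.]
30 [45.6 71.7  0.2] [429. -62.]
36 [49.9 88.4  0.2] [423. -45.]
42 [ 52.4 105.4   0.2] [419. -29.]
48 [5.310e+01 1.225e+02 1.000e-01] [417. -12.]
54 [5.200e+01 1.397e+02 1.000e-01] [416.   5.]
60 [4.920e+01 1.566e+02 1.000e-01] [418.  23.]
66 [4.460e+01 1.732e+02 1.000e-01] [421.  39.]
72 [ 38.3 189.1   0. ] [425.  56.]
78 [ 30.3 204.4  -0. ] [432.  72.]
84 [ 2.080e+01  2.187e+02 -1.000e-01] [440.  87.]
90 [ 9.900e+00  2.319e+02 -2.000e-01] [449. 101.]
```

View pics/wrist3.png

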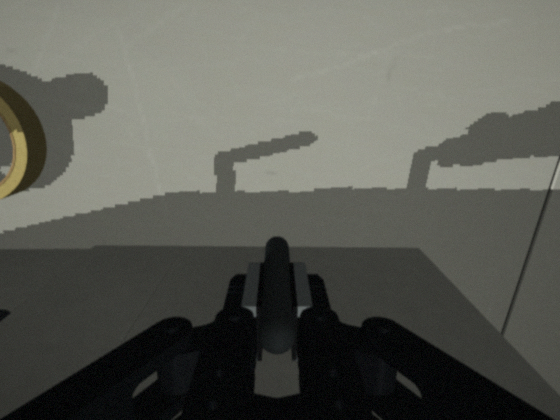

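Gripped (width 10.7). Swinging the door along its arc.

```bash
python3 -m crank '[[[6,6,0],[0,0,3],5],[[12,12.3,0],[0,0,6],5],[[17.5,19,0],[0,0,9],5],[[22.7,25.7,0],[0,0,12],5],[[27.5,33,0],[0,0,15],5],[[31.9,40.2,0],[0,0,18],5],[[36,48,0],[0,0,21],5],[[39.6,55.6,0],[0,0,24],5]]'
python3 - <<'E'
from h import *
s=save('scene','scene4.png')
st=bot.read_state();print({k:np.round(v,3).tolist() for k,v in st.items()})
E
```

```text
time_s: 3.8
position: [437.1, -77.2, 152.5]
orientation: [-0.507, -3.097, 0.004]
wrist_force: [1.8, -0.4, -3.1]
width: 10.5
{'time_s': 3.85, 'q': [0.061, 0.091, 0.017, 2.148, -0.001, 0.908, 1.325], 'qd': [0.008, 0.012, 0.003, -0.013, 0.002, 0.008, 0.133], 'joint_torque': [0.808, -25.122, 1.146, -21.363, 0.427, 0.087, 0.011], 'position': [436.272, -75.735, 152.475], 'orientation': [-0.507, -3.096, 0.002], 'wrist_force': [-0.406, 1.465, -0.95], 'ft_torque': [0.254, -0.121, -0.163], 'width': 10.746}
```

View pics/scene4.png

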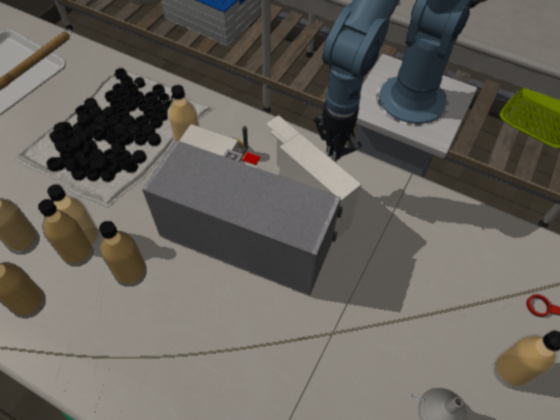

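The door follows, and the red plate shows at (250,158). By symmetry the same arc table applies again from here.

```bash
python3 -m crank '[[[12,12.3,0],[0,0,6],5],[[22.7,25.7,0],[0,0,12],5],[[31.9,40.2,0],[0,0,18],5],[[39.6,55.6,0],[0,0,24],5],[[45.6,71.7,0],[0,0,30],5],[[49.9,88.4,0],[0,0,36],5],[[52.4,105.4,0],[0,0,42],5],[[53.1,122.5,0],[0,0,48],5]]'
python3 -m crank '[[[6,6,0],[0,0,3],5],[[12,12.3,0],[0,0,6],5],[[17.5,19,0],[0,0,9],5],[[22.7,25.7,0],[0,0,12],5],[[27.5,33,0],[0,0,15],5],[[27.5,33,0],[0,0,15],5],[[27.5,33,0],[0,0,15],5],[[27.5,33,0],[0,0,15],5]]'
python3 - <<'E'
from h import *
s=save('scene','scene5.png')
st=bot.read_state();print({k:np.round(v,3).tolist() for k,v in st.items()})
E
```

```text
time_s: 4.65
position: [426.9, 56.0, 152.5]
orientation: [1.731, 2.621, -0.004]
wrist_force: [5.2, -4.5, -4.9]
width: 10.5
time_s: 5.45
position: [446.8, 93.6, 152.5]
orientation: [2.058, 2.372, -0.003]
wrist_force: [1.0, -0.6, 0.2]
width: 10.6
{'time_s': 5.5, 'q': [-0.193, 0.119, -0.112, 2.117, 0.02, 0.908, -0.174], 'qd': [0.002, -0.002, -0.001, -0.0, 0.001, -0.002, -0.004], 'joint_torque': [-0.75, -27.138, -0.869, -20.747, -0.085, 0.41, 0.113], 'position': [446.756, 93.595, 152.499], 'orientation': [2.058, 2.372, -0.003], 'wrist_force': [1.367, -1.02, -0.271], 'ft_torque': [0.067, -0.324, -0.071], 'width': 11.043}
```

View pics/scene5.png

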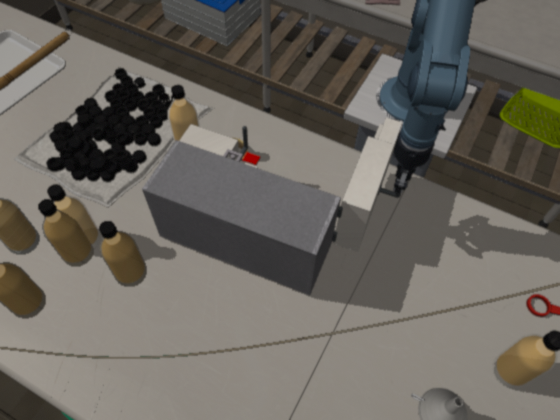

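The door stands at about 87°. Releasing, then rising straight up.

```bash
python3 -m crank '[[[0,0,0],[0,0,0],40],[[0,0,0],[0,0,0],40],[[0,0,0],[0,0,0],40],[[0,0,-25],[0,0,0],40],[[0,0,-60],[0,0,0],40],[[0,0,-100],[0,0,0],40],[[0,0,-140],[0,0,0],20],[[0,0,-140],[0,0,0],0]]'
python3 - <<'E'
from h import *
s=save('scene','scene6.png');d=save('side','side6.png')
for f,b in(('scene6',(130,110,360,250)),('side6',(170,110,350,250))):
    i=cv2.imread(f'pics/{f}.png')[b[1]:b[3],b[0]:b[2]];cv2.imwrite(f'pics/{f}z.png',cv2.resize(i,None,fx=3.4,fy=3.4,interpolation=cv2.INTER_CUBIC))
for n,x in(('scene',s),('side',d)):
    im=x['pixels'].astype(int);m=((im[...,0]>100)&(im[...,1]<60)&(im[...,2]<60)).astype(np.uint8)
    c,_=cv2.findContours(m,0,2)
    for k in c:
        if cv2.contourArea(k)>5:print(n,cv2.minAreaRect(k),cv2.contourArea(k),cv2.approxPolyDP(k,2,True).tolist())
E
```

```text
time_s: 6.3
position: [450.6, 95.3, 299.1]
orientation: [2.053, 2.367, 0.014]
wrist_force: [-0.3, -0.3, 0.6]
width: 11.5
scene ((543.0, 304.5), (19.0, 32.0), 90.0) 391.0 [[[527, 300]], [[529, 307]], [[538, 314]], [[550, 311]], [[559, 313]], [[559, 307]], [[550, 304]], [[540, 295]], [[533, 295]]]
scene ((250.70547485351562, 157.95205688476562), (15.566472053527832, 9.948498725891113), 20.556047439575195) 125.0 [[[246, 152]], [[242, 160]], [[255, 164]], [[259, 156]]]
side ((235.5, 193.0), (2.0, 7.0), 90.0) 10.0 [[[232, 193]], [[239, 194]]]
```

View pics/scene6z.png

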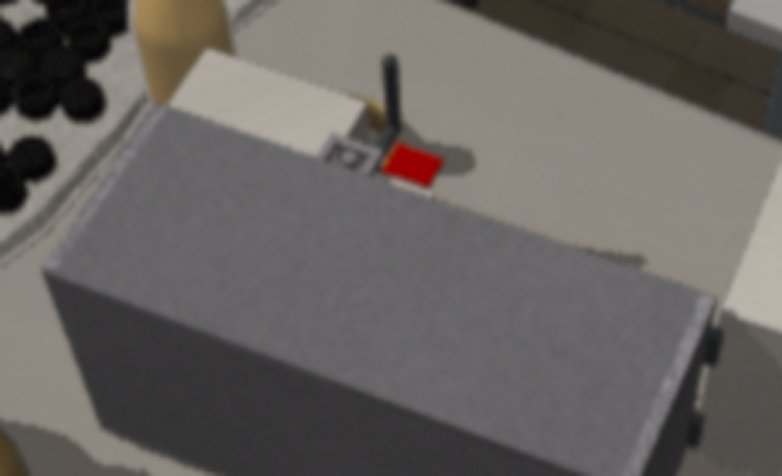

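View pics/side6z.png

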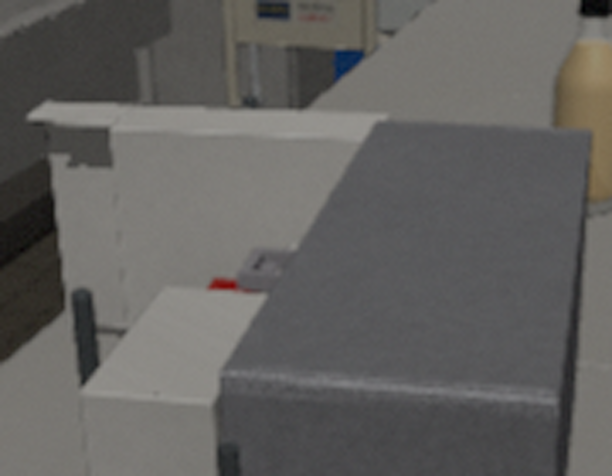

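The plate in the scene view has its corners at (246,152), (242,160), (255,164) and (259,156). Casting these onto z=185.

```bash
python3 - <<'E'
from h import *
s=load('scene6');d=load('side6')
im=s['pixels'].astype(int);m=((im[...,0]>90)&(im[...,1]<80)&(im[...,2]<80));v,u=np.nonzero(m[120:200,200:300]);u=u.mean()+200;v=v.mean()+120
xin=np.array([.9945,.105]);yl=np.array([-.105,.9945])
for p in [(246,152),(242,160),(255,164),(259,156),(u,v)]:
    P=onz(s,*p,185);print(p,P.round(1),'local',(P[:2]@xin).round(1),(P[:2]@yl).round(1))
c=onz(s,u,v,185)
g=np.array([478.9,-128.7]);rg=np.array([495.7,-288.2])
print('handles local',g@xin,g@yl,rg@xin,rg@yl)
for f in(-21,21):
  for w in(-18,18):
    print(proj(s,[*(c[:2]+f*xin+w*yl),185]).round(1),proj(d,[*(c[:2]+f*xin+w*yl),185]).round(1))
st=bot.read_state();print(st['position'],R.from_rotvec(st['orientation']).as_matrix().round(3).tolist())
for P in ([*(c[:2]+44*xin),203],): print('wall proj',proj(s,P))
E
```

```text
(246, 152) [ 549.4 -253.5  185. ] local 519.8 -309.8
(242, 160) [ 574.3 -249.6  185. ] local 544.9 -308.5
(255, 164) [ 569.7 -217.5  185. ] local 543.7 -276.1
(259, 156) [ 544.9 -221.1  185. ] local 518.7 -277.1
(np.float64(250.82584269662922), np.float64(157.52808988764045)) [ 558.1 -235.4  185. ] local 530.3 -292.7
handles local 462.75255 -178.27665 462.71265 -338.6634
[247.5 148.7] [223.6 198.6]
[261.6 153.4] [229.  191.3]
[240.  161.7] [245.1 200. ]
[254.2 166.6] [249.7 192.6]
[447.26705248  94.25634995 293.62610636] [[-0.141, 0.99, 0.002], [0.99, 0.141, -0.002], [-0.002, 0.002, -1.0]]
wall proj [242.48489831 166.77365942]
```

Plate: the visible part runs from local x 518, with the thin wall hiding the back, and its centre is at y ≈ -293. I'll press slightly left of centre, at about (561,-228), with the jaws shut and aligned along the door.

```bash
python3 -m crank '[[[-30,6,0],[0,0,-8],0],[[-70,14,0],[0,0,-16],0],[[-110,22,0],[0,0,-24],0],[[-150,30,0],[0,0,-32],0],[[-190,38,0],[0,0,-40],0],[[-230,46,0],[0,0,-48],0],[[-270,54,0],[0,0,-56],0],[[-310,62,0],[0,0,-64],0]]' 
python3 -m crank '[[[0,0,0],[0,0,-8],0],[[0,0,0],[0,0,-16],0],[[0,0,0],[0,0,-24],0],[[0,0,0],[0,0,-24],0]]'
python3 - <<'E'
from h import *
s=save('wrist','wrist7.png');s2=save('scene','scene7.png')
st=bot.read_state();M=R.from_rotvec(st['orientation']).as_matrix();p=np.array(st['position']);print(p,M.round(3).tolist(),st['width'],st['wrist_force'])
print(M.T@(np.array([561.1,-228.4,p[2]])-p))
im=s['pixels'].astype(int);m=((im[...,0]>80)&(im[...,1]<60)&(im[...,2]<60)).astype(np.uint8)
c,_=cv2.findContours(m,0,2)
xin=np.array([.9945,.105]);yl=np.array([-.105,.9945])
for k in c:
  if cv2.contourArea(k)>30:
    for q in cv2.approxPolyDP(k,3,True)[:,0]:
        P=onz(s,*q,185)[:2];print(q,(P@xin).round(1),(P@yl).round(1))
E
```

```text
time_s: 7.2
position: [551.5, -204.9, 291.8]
orientation: [-0.478, -3.103, 0.002]
wrist_force: [0.1, 0.7, 0.2]
width: 0.1
time_s: 7.6
position: [550.1, -204.5, 289.1]
orientation: [0.177, -3.13, -0.002]
wrist_force: [-0.7, 0.1, 0.0]
width: -0.1
[ 550.56706894 -204.54543836  290.03457134] [[-0.994, -0.11, -0.005], [-0.11, 0.994, 0.0], [0.005, 0.001, -1.0]] -0.15477520934914688 [ 0.20769051  0.44222855 -0.34674262]
[ -7.83654533 -24.87103114  -0.05581262]
[209 198] 516.4 -309.0
[212 246] 553.3 -308.5
[191 247] 554.2 -324.1
[191 251] 557.4 -324.3
[257 251] 557.0 -275.1
[257 199] 516.9 -274.8
```

View pics/wrist7.png

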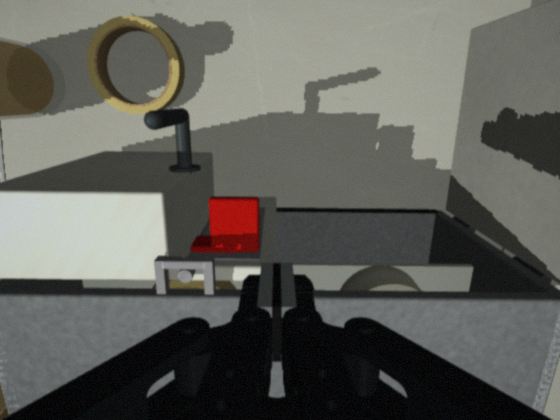

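View pics/scene7.png

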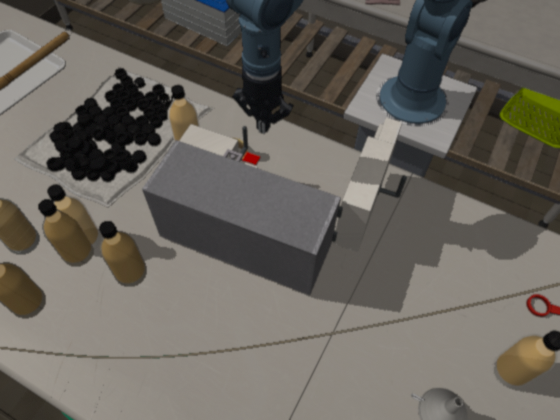

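The wrist view agrees: plate at local x 516-558, y -309 to -275. The grey keeper bracket at (157-214, 258-295) is a possible obstacle, so checking its height.

```bash
python3 - <<'E'
from h import *
s=load('scene7');w=load('wrist7')
xin=np.array([.9945,.105]);yl=np.array([-.105,.9945])
i=cv2.imread('pics/scene7.png')[140:180,215:275];i=cv2.resize(i,None,fx=6,fy=6,interpolation=cv2.INTER_CUBIC)
j=cv2.imread('pics/wrist7.png')[240:310,140:230];j=cv2.resize(j,None,fx=4,fy=4,interpolation=cv2.INTER_CUBIC)
o=np.zeros((300,760,3),np.uint8);o[:240,:360]=i;o[:280,380:740]=j;cv2.imwrite('pics/br.png',o)
E
```

```text
(no output)
```

View pics/br.png

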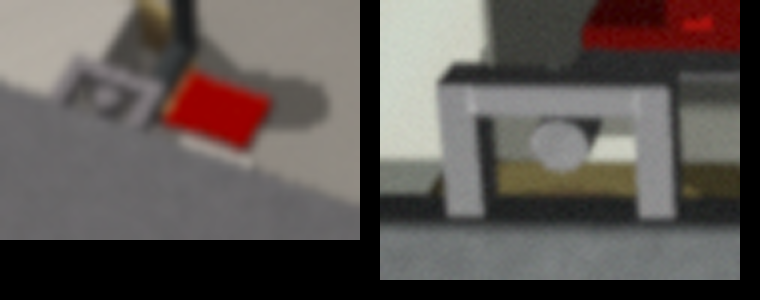

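```bash
python3 - <<'E'
from h import *
s=load('scene7');w=load('wrist7')
xin=np.array([.9945,.105]);yl=np.array([-.105,.9945])
for a,b in [((241.3,155.8),(212.5,261)),((227.5,149.5),(155.5,261))]:
    X,e=tri(s,a,w,b);print(X.round(1),np.round(e,1),(X[:2]@xin).round(1),(X[:2]@yl).round(1))
E
```

```text
[ 582.  -244.5  211.8] [0.7 0.7] 553.1 -304.3
[ 584.1 -280.5  215.5] [0.2 0.2] 551.4 -340.3
```

The bracket's front is at local x ≈ 552, y < -304 and z ≤ ~220. I'll press at x 528, y -284 to stay clear of it.

```bash
python3 -m crank '[[[-2,-23,0],[0,0,0],0],[[-2,-23,25],[0,0,0],0],[[-2,-23,50],[0,0,0],0],[[-2,-23,75],[0,0,0],0],[[-2,-23,95],[0,0,0],0],[[-2,-23,95],[0,0,0],0]]' 
python3 - <<'E'
from h import *
s=save('wrist','wrist8.png');save('side','side8.png')
st=bot.read_state();M=R.from_rotvec(st['orientation']).as_matrix();p=np.array(st['position']);print(p,st['wrist_force'])
print(M.T@(np.array([554.9,-227.0,161])-p))
E
```

```text
time_s: 8.3
position: [551.5, -225.8, 190.7]
orientation: [0.17, -3.124, -0.005]
wrist_force: [-0.8, 0.1, -0.7]
width: -0.1
[ 554.29350656 -226.89970391  194.66980512] [ 0.53094503 -0.6622451   0.79037759]
[-0.80370068 -0.20225957 33.66521687]
```

View pics/wrist8.png

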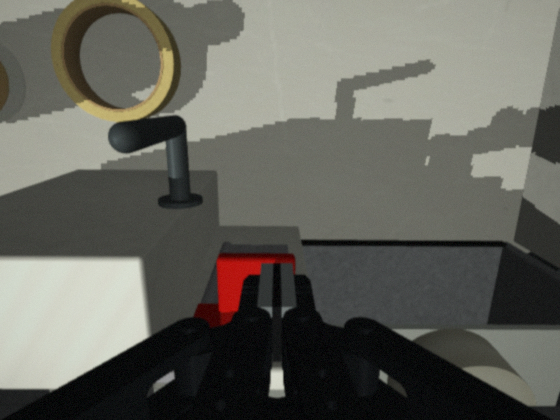

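View pics/side8.png

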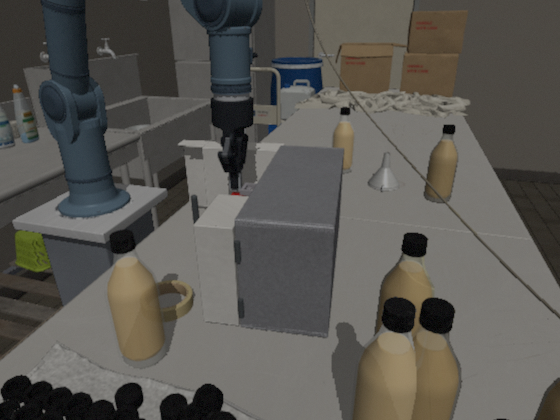

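The fingertips are over the plate (red spans columns 219-295, tips at about 277). Pressing slowly.

```bash
python3 -m crank '[[[-1,0,6],[0,0,0],0],[[-1,0,11],[0,0,0],0],[[-1,0,15],[0,0,0],0],[[-1,0,19],[0,0,0],0],[[-1,0,19],[0,0,0],0]]'; python3 -m crank '[[[0,0,4],[0,0,0],0],[[0,0,8],[0,0,0],0],[[0,0,8],[0,0,0],0]]'
```

```text
time_s: 8.9
position: [555.9, -227.1, 176.1]
orientation: [0.172, -3.132, 0.0]
wrist_force: [-0.0, 0.2, 1.5]
width: 0.0
time_s: 9.2
position: [555.7, -227.2, 167.4]
orientation: [0.172, -3.132, 0.0]
wrist_force: [1.8, 0.3, 0.2]
width: -0.0
```

```bash
python3 -m crank '[[[0,0,3],[0,0,0],0],[[0,0,5],[0,0,0],0]]'
python3 - <<'E'
from h import *
a=save('scene','scene9.png')['pixels'][120:200,200:300];b=save('wrist','wrist9.png')['pixels'][180:420,100:400]
o=np.zeros((500,800,3),np.uint8);o[:320,:400]=cv2.resize(a,(400,320),interpolation=2);o[:320,400:]=cv2.resize(b,(400,320));cv2.imwrite('pics/c9.png',o[...,::-1])
print(bot.read_state()['wrist_force'],bot.read_state()['position'])
E
```

```text
time_s: 9.4
position: [555.7, -227.2, 162.1]
orientation: [0.172, -3.132, 0.0]
wrist_force: [-0.3, 0.1, 2.8]
width: 0.2
[-0.00891024 -0.27475107  0.47501166] [ 555.6129345  -227.2234285   161.86106438]
```

View pics/c9.png

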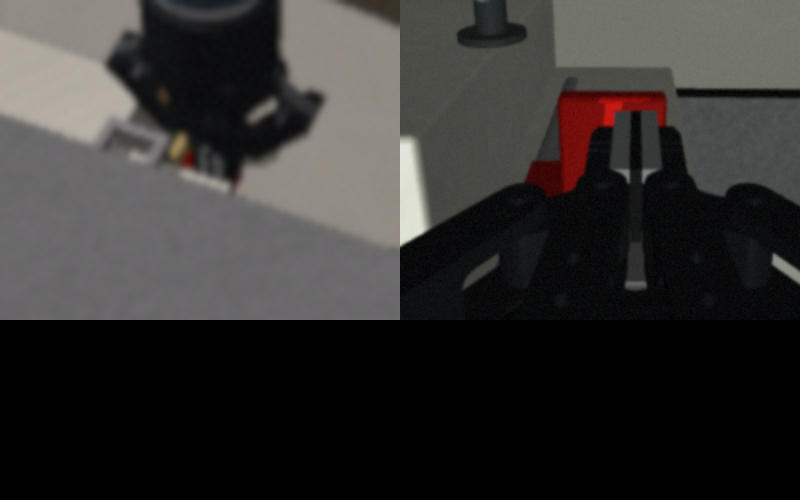

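The keeper bracket now looks empty, so the plate has moved down. Pushing on gently until the stop is felt.

```bash
python3 -m crank '[[[0,0,1],[0,0,0],0],[[0,0,2],[0,0,0],0]]';python3 -m crank '[[[0,0,1],[0,0,0],0],[[0,0,2],[0,0,0],0]]'
```

```text
time_s: 9.7
position: [556.0, -227.0, 161.0]
orientation: [0.172, -3.132, -0.0]
wrist_force: [-1.0, 1.1, 10.3]
width: -0.2
time_s: 9.9
position: [556.5, -226.9, 160.9]
orientation: [0.172, -3.133, -0.001]
wrist_force: [-3.2, 1.6, 14.1]
width: -0.0
```

At the stop: z holds at 161 while the force rises to 14 N. Now withdrawing straight up.

```bash
python3 -m crank '[[[0,0,-10],[0,0,0],0],[[0,0,-30],[0,0,0],0],[[0,0,-60],[0,0,0],0],[[0,0,-90],[0,0,0],0],[[0,0,-130],[0,0,0],0],[[0,0,-150],[0,0,0],0],[[0,0,-150],[0,0,0],0],[[0,0,-150],[0,0,0],0]]'
python3 - <<'E'
from h import *
s=save('scene','scene10.png');w=save('wrist','wrist10.png')
o=np.zeros((420,800,3),np.uint8);o[:300,:400]=cv2.resize(s['pixels'],(400,300),interpolation=3);o[:300,400:]=cv2.resize(w['pixels'],(400,300),interpolation=3);cv2.imwrite('pics/c10.png',o[...,::-1])
im=w['pixels'].astype(int);m=((im[...,0]>80)&(im[...,1]<60)&(im[...,2]<60)).astype(np.uint8)
c,_=cv2.findContours(m,0,2);k=max(c,key=cv2.contourArea);q=cv2.approxPolyDP(k,3,True)[:,0]
xin=np.array([.9945,.105])
print(q.tolist())
for z in(185,173,161):
    print(z,[(onz(w,*p,z)[:2]@xin).round(1) for p in q],[(onz(w,*p,z)[:2]@[-.105,.9945]).round(1) for p in q])
st=bot.read_state();print(st['position'],st['wrist_force'],np.abs(st['qd']).max())
E
```

```text
time_s: 10.7
position: [556.5, -226.9, 310.4]
orientation: [0.171, -3.132, -0.001]
wrist_force: [-0.2, 1.0, -1.1]
width: -0.1
[[288, 182], [247, 182], [247, 222], [229, 227], [285, 227]]
185 [np.float64(512.3), np.float64(512.4), np.float64(544.5), np.float64(548.7), np.float64(548.5)] [np.float64(-274.6), np.float64(-305.8), np.float64(-306.4), np.float64(-320.7), np.float64(-276.5)]
173 [np.float64(514.9), np.float64(515.1), np.float64(548.6), np.float64(553.0), np.float64(552.8)] [np.float64(-274.2), np.float64(-306.7), np.float64(-307.4), np.float64(-322.3), np.float64(-276.2)]
161 [np.float64(517.6), np.float64(517.8), np.float64(552.7), np.float64(557.3), np.float64(557.1)] [np.float64(-273.8), np.float64(-307.7), np.float64(-308.4), np.float64(-324.0), np.float64(-275.8)]
[ 555.71438467 -226.46913307  308.57170846] [-0.88756611 -0.21895576 -0.76527354] 0.00752866703167495
```

View pics/c10.png

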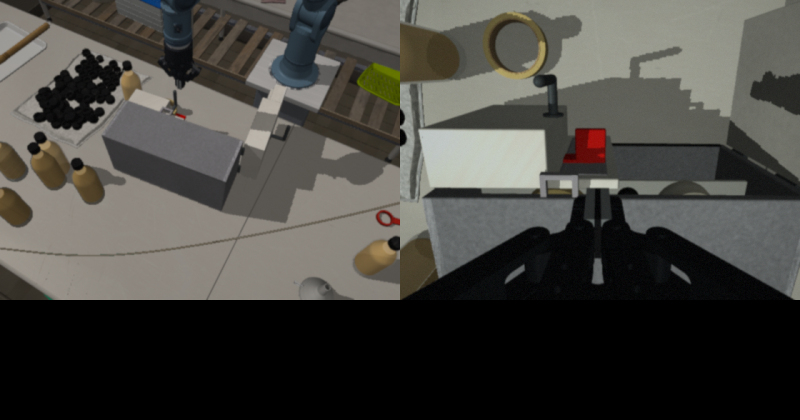

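The plate now fits z ≈ 161: its corners match the earlier 517-557 footprint only at that height. The bracket is empty, the door is still wide open and the arm is clear, so I'm handing in.

```bash
python3 -c "
from workcell import workorder;print(workorder.finish_job())"
```

```text
the job is handed in; nothing more can be done
None
```

I swung the left door open by its pull to about 87° and let go. I then pressed the red thumb plate down with closed fingertips until it hit its stop, and withdrew straight up. The job was handed in at about 11 s.

**Bolt:** the fingertips stopped at z ≈ 161 mm, the expected full travel, while the force rose to about 14 N. After withdrawing, the wrist picture fits the plate at z ≈ 161 rather than 185, and the keeper bracket is empty.

**Door and arm:** the last scene picture shows the door still wide open. The arm is clear at z ≈ 309 mm, with about 1 N of force left, which is sensor noise. I judged the 87° from the gripper's path and the pictures, since the door joint can't be read directly.

No check failed, and the only disagreement was small. The first scene estimate put the plate centre about 7 mm too far forward because the thin wall hides its back, and the wrist picture corrected it.

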